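Uncover and set the click dial of a power unit

TASK

The dial of the power unit is hidden under the orange guard cap. Lift the cap off and set it down gently, upright, in the middle of the black rubber pad and let go of it; then turn the dial anticlockwise (seen from above) to its end stop, count four clicks back clockwise and let go. Leave the loose yellow block on the unit, the screwdriver, the blue ring and the heatsink where they are.

Things in the scene. Friction and masses are not known exactly. Their poses are not given: they have to be found in the camera images.
- unit: power unit, an olive metal box 200 (x) by 260 (y) by 65 mm high, fixed to the bench. Origin: centre of its underside. The dial stands near the middle of its flat top. On the top along its -x edge runs a black terminal strip, along its +x edge a row of blocks, both up to 15 mm high and at least 60 mm from the dial's axis.
- guard_rib (a point): centre of the finger rib of the orange guard cap: loose, 100 to 210 g, round, hollow, open below, 90 mm across, standing over the dial on the unit's top, dial axis in its middle. Wall 68 mm high; on the roof the rib, 44 mm long (x), 20 mm thick (y), 30 mm high. This point is 83 mm above the cap's lower edge, 15 mm below the rib's top; z is up.
- pad_middle (a point): centre of the top face of the black rubber pad with a yellow border, 140 (x) by 150 (y) by 6 mm, fixed flat on the bench.
- dial_grip (a point): point on the dial's vertical axis, in the middle of its bar grip: black, 42 mm long (x), 14 mm thick (y), 36 mm high; white line at the +x end. This point is 18 mm below the bar's top and 36 mm above the unit's top. Below the bar, from 19 mm under this point, a flange of 24 mm radius and a fixed round base of 36 mm radius.
- relay: bystander: loose yellow block 30 by 24 by 20 mm on the unit's top. Origin: centre of its underside.
- driver: bystander: green screwdriver lying on the bench between the unit and the pad, along x.
- tape: bystander: blue ring (tape core) 50 mm across, 18 mm high, beside the pad. Origin: centre of its underside.
- heatsink: bystander: finned aluminium heatsink 70 by 60 by 28 mm near the robot. Origin: centre of its underside.
- dial: how the dial behaves: it clicks every 30 degrees and settles by itself into the nearest click; a click takes about 0.1 N m to pass. The end stop is hard (well over 0.3 N m) and lies on a click. At the start the dial is two to four clicks clockwise of the stop. Where the stop lies differs each time and cannot be seen: it must be felt. Origin: on its axis, 24 mm below the grip point; x as the grip's.
Things that resemble listed ones, but are neither listed nor needed, are in the scene too. What is meant by the part that bears guard_rib is not turquoise, and is the smaller of those in its own colour. Of the things that look like the part that bears pad_middle, the smaller one is meant.

How it is judged:
By the outcome, as a careful person would: the job done as asked, in the order asked, and still so for the second after the job is handed in, with the robot touching nothing.
It also fails if it takes over 72 s, if anything falls off the work surface, if the arm or the gripper's body presses on something with over 40 N, if the wrist force passes 120 N, or if a joint passes its speed limit or range.

ROBOT

A 6-joint arm with a two-finger parallel gripper is mounted at the origin on the work surface. World frame = base frame: x ahead of the robot, y to its left, z up, the work surface at z = 0. Lengths are in m, angles in rad, forces in N, time in s.
With the tool pointing down it reaches from about 0.3 to 0.75 m from the base axis. Payload 8.5 kg.
Tool frame: the origin (TCP) lies midway between the tips of the shut fingers; the grasp point (between the pads) lies 19 mm behind it; z points along the fingers, y is the line along which they close (so a half turn about z gives the same grasp; the last joint's range is limited). The gripper opens to 85 mm and grips with 20 to 120 N. Pads are 22 mm wide; open, the fingers measure 114 mm over their backs; the gripper's body (76 mm by 85 mm) begins 54 mm behind the grasp point. The pads swing forward as they close: fully open they stand 13 mm farther back than shut.
Start: joints at [-1.422, 0.381, 1.297, -0, 1.464, -0.215], TCP at [0.196, -0.514, 0.231] pointing down, gripper open.
Joint ranges: [-3.11, 3.11], [-0.89, 2.33], [0.22, 2.48], [-1.42, 4.56], [0.17, 2.85], [-2.88, 2.88]. Speed limits (rad/s): [2.39, 2.39, 3.14, 3.14, 3.14, 3.14].

INTERFACE

Orientations are given as a unit quaternion [x, y, z, w].
In Python, from workcell import sense, vision, manip gives the robot as it stands. The module is installed in compiled form; this text tells all that it offers.
- The arm moves only by the tool drive_tool, never from a script. Its argument "motion" is a list of rows, each an object with "delta_pos": the shift along the tool's x, y, z in m, a list of three; "rot": the turn, a rotation vector about the tool's x, y, z in rad, a list of three; "gripper": the closure in counts, from 0 (fully open) to 255 (shut). In form: [{"delta_pos": [dx, dy, dz], "rot": [ax, ay, az], "gripper": gripper}, ...]. A call has 1 to 20 rows; each row shifts and turns the commanded pose from where the row before left it, along the tool's axes as they then stand; what a row does not reach is not made up. A row lasts 1/8 s, in which the tool goes at most 62.5 mm and 10.7 degrees, less where a joint would pass 70% of its speed; a pose out of reach is approached as far as the arm can. A call is refused whole if a number of a shift passes 0.0625 or a number of a turn 0.188, either way. A call with a gripper value outside its range is refused whole. The fingers move at their own pace and stop on an object; "grip_force" is the grip in N (left out, the last holds). Time passes only in rows, so rows that do not move let the fingers close. It gives the time, the measured TCP pose, the force, the opening and the grip force at its end, in the units of the state.
- sense(): the state, without advancing time (a new reading comes with each control period).
- vision.capture(name): name is "scene" or "top" or "wrist"; returns the picture (480x640x3 uint8, red, green, blue); there is no depth.
- vision.camera_model(name): a dict with "vertical_fov" (degrees; the focal length in pixels is half the picture's height over the tangent of half this angle, whatever the lens; pixels are square), "cx", "cy" (the principal point, pixels), "R" (3x3) and "t" (3): a world point X has camera coordinates R X + t; the wrist camera has in their place "mount" (4x4, takes a point from camera to tool coordinates, whose origin is the TCP and whose axes are the flange's). Camera axes: x right, y down, z forward; pixel columns grow to the right and rows downward; lengths in m; the calibration is good to about 2 mm. A picture is of the moment at which its call begins: read the wrist's pose just before it. camera_model takes no time and is no camera call.
- manip.close_job(): hands the job in; it is judged then, once.
The state is a dict: "time_s": time; "joint_pos": joint angles; "qvel": joint speeds; "effort": joint torques, N m; "ee_pos": TCP position; "tool_rot": TCP orientation; "contact_force": force on the tool from outside, world axes, zero at the start; "torque": the same for the moment, N m; "width": finger opening in m; "finger_force": force on a finger pad.
Only numpy, scipy, OpenCV 4.12 (cv2) and the standard library are available. Lean on these libraries where they do the work, as an engineer would, in place of code of your own. Each camera call takes 0.05 s, during which the arm holds its last target. There are 200 camera calls.

## Working session

There is one attempt and no reset: what is moved stays moved. The work goes in short steps, Python scripts to look and compute and a tool call to move; the robot and the scene stay as the last step left them, time stands still between calls to the robot, and variables do not carry over. Pictures are saved under pics/ and viewed, at most 10 in all, crops included, and the job is handed in when it is done.

Besides the shell and the picture viewer there is one more tool, called after "Request:" by a JSON object that holds its "method" and its "body", one argument or row to a line. drive_tool: Moves the arm, as the interface text tells. Its arguments: {"type":"object","properties":{"motion":{"type":"array","items":{"type":"object","properties":{"delta_pos":{"type":"array","items":{"type":"number"}},"rot":{"type":"array","items":{"type":"number"}},"gripper":{"type":"number"}}}},"grip_force":{"type":"number"}},"required":["motion"]}

```bash
mkdir -p pics; python3 - <<'E'
from workcell import sense, vision, manip
import cv2,json,numpy as np
print(sense())
for n in("scene","top"):
    cv2.imwrite(f"pics/{n}0.png",vision.capture(n)[:,:,::-1])
for n in("scene","top","wrist"): print(n,vision.camera_model(n))
E
```

```text
{'time_s': 0.0, 'joint_pos': array([-1.42232441e+00,  3.81179176e-01,  1.29828084e+00,  1.14407294e-05,
        1.46360630e+00, -2.15281587e-01]), 'qvel': array([ 9.89765357e-04, -4.81394527e-04,  9.22429303e-06,  7.08155865e-04,
       -8.58686254e-05, -1.20486580e-03]), 'effort': array([-1.82761134e-03, -4.48465741e+01, -2.31278175e+01, -3.28406977e-04,
        4.78280956e-03,  1.36061104e-06]), 'ee_pos': array([ 0.19564561, -0.51370085,  0.23071404]), 'tool_rot': array([ 9.83505811e-01,  1.80875032e-01,  3.02931405e-05, -7.36232727e-04]), 'contact_force': array([ 0.71660713,  0.33673026, -0.12391447]), 'torque': array([ 0.00780778, -0.02655327, -0.00496879]), 'finger_force': 0.0, 'width': 0.0853221081823261}
scene {'vertical_fov': 49.23337195869242, 'cx': 314.25760745682453, 'cy': 239.37481521529295, 'R': array([[-0.51450995,  0.85732221,  0.01667712],
       [ 0.63412458,  0.39350884, -0.6656101 ],
       [-0.57720492, -0.33188765, -0.74611331]]), 't': array([ 0.18559378, -0.20432026,  1.29758748])}
top {'vertical_fov': 45.659647448149876, 'cx': 321.88527356545455, 'cy': 241.9124024399294, 'R': array([[-2.26073929e-02, -9.99741446e-01, -2.43870585e-03],
       [-9.92516393e-01,  2.27366731e-02, -1.19976053e-01],
       [ 1.20000480e-01, -2.91890232e-04, -9.92773791e-01]]), 't': array([0.06181265, 0.45580647, 1.32188609])}
wrist {'vertical_fov': 59.81423551937814, 'cx': 324.5827483296415, 'cy': 240.14854150112936, 'mount': array([[ 3.71355724e-06, -9.56887465e-01, -2.90458912e-01,
         7.46912081e-02],
       [ 9.99999797e-01,  1.88753601e-04, -6.09044483e-04,
        -5.72750531e-04],
       [ 6.37612197e-04, -2.90458851e-01,  9.56887271e-01,
        -1.41691027e-01],
       [ 0.00000000e+00,  0.00000000e+00,  0.00000000e+00,
         1.00000000e+00]])}
```

View pics/scene0.png

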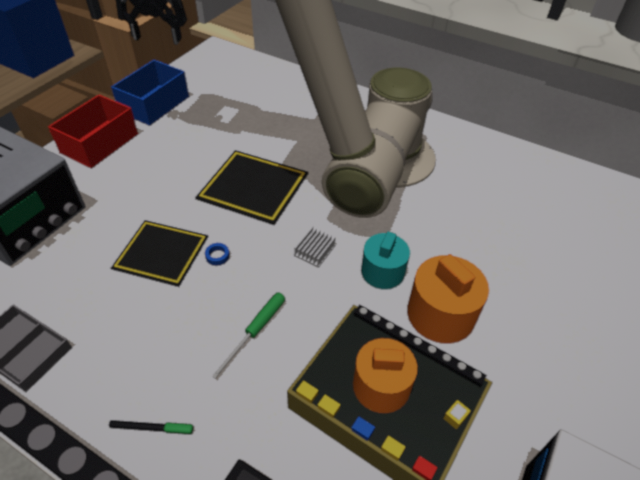

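View pics/top0.png

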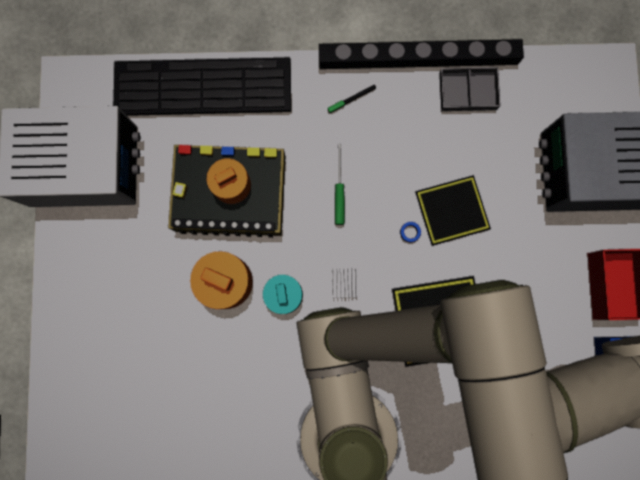

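The scene view shows the small orange cap on the unit, with its rib top at (388,353), and the small pad at (160,250). In the top view they are at (226,176) and (453,210). The bigger cap, turquoise cap and bigger pad are decoys.

```bash
cat > h.py <<'E'
from workcell import sense, vision, manip
import numpy as np, cv2
from scipy.spatial.transform import Rotation as Ro
def K(n):
    m=vision.camera_model(n); f=240/np.tan(np.radians(m['vertical_fov'])/2)
    return np.array([[f,0,m['cx']],[0,f,m['cy']],[0,0,1]])
def ext(n,s=None):
    m=vision.camera_model(n)
    if n!='wrist': return m['R'],m['t']
    T=np.eye(4);T[:3,:3]=Ro.from_quat(s['tool_rot']).as_matrix();T[:3,3]=s['ee_pos']
    C=np.linalg.inv(T@m['mount']); return C[:3,:3],C[:3,3]
def proj(n,X,s=None):
    R,t=ext(n,s); p=K(n)@(R@np.asarray(X,float)+t); return p[:2]/p[2]
def ray(n,uv,s=None):
    R,t=ext(n,s); d=R.T@np.linalg.solve(K(n),[uv[0],uv[1],1]); return -R.T@t,d/np.linalg.norm(d)
def atz(n,uv,z,s=None):
    o,d=ray(n,uv,s); return o+d*(z-o[2])/d[2]
def tri(rays):
    A=0;b=0
    for o,d in rays:
        P=np.eye(3)-np.outer(d,d);A=A+P;b=b+P@o
    X=np.linalg.solve(A,b); return X,[np.linalg.norm((np.eye(3)-np.outer(d,d))@(X-o)) for o,d in rays]
def snap(n,f):
    s=sense(); im=vision.capture(n); cv2.imwrite(f'pics/{f}.png',im[:,:,::-1]); return s,im
E
python3 - <<'E'
from h import *
np.set_printoptions(precision=4,suppress=True)
def P(a,b): return tri([ray('scene',a),ray('top',b)])
print('rib top',P((388,353),(226,176)))
S=[(147,222),(208,234),(180,283),(112,268)]
T=[(474,177),(417,192),(432,244),(490,233)]
print([np.round(atz('top',t,.006),3) for t in T]);print([np.round(atz('scene',t,.006),3) for t in S])
print('tape',P((217,253),(410,232)))
for a in [(170,148),(284,150),(283,236),(170,234)]: print(atz('top',a,.065))
print('relay',atz('top',(179,189),.085))
print('driver',atz('top',(340,185),.02),atz('top',(340,224),.02), atz('top',(339,145),.01))
print('hs',atz('top',(345,284),.028))
E
```

```text
rib top (array([0.589 , 0.2564, 0.1607]), [np.float64(0.0009088844958172171), np.float64(0.0009088844958172367)])
[array([ 0.611, -0.323,  0.006]), array([ 0.577, -0.182,  0.006]), array([ 0.449, -0.213,  0.006]), array([ 0.472, -0.354,  0.006])]
[array([ 0.484, -0.346,  0.006]), array([ 0.443, -0.213,  0.006]), array([ 0.573, -0.178,  0.006]), array([ 0.615, -0.317,  0.006])]
tape (array([ 0.4781, -0.1605,  0.012 ]), [np.float64(0.00010609913195564124), np.float64(0.00010609913195579009)])
[0.6829 0.4031 0.065 ]
[0.6718 0.1354 0.065 ]
[0.4683 0.1407 0.065 ]
[0.479  0.4012 0.065 ]
relay [0.5798 0.3762 0.085 ]
driver [0.5951 0.0047 0.02  ] [0.5001 0.0072 0.02  ] [0.6972 0.0041 0.01  ]
hs [ 0.3564 -0.0005  0.028 ]
```

Request:
{"method": "drive_tool", "body": {
  "motion": [
    {"delta_pos": [0.05, -0.014, 0], "rot": [0, 0, 0], "gripper": 0},
    {"delta_pos": [0.05, -0.014, 0], "rot": [0, 0, 0], "gripper": 0},
    {"delta_pos": [0.05, -0.014, 0], "rot": [0, 0, 0], "gripper": 0},
    {"delta_pos": [0.05, -0.014, 0], "rot": [0, 0, 0], "gripper": 0},
    {"delta_pos": [0.05, -0.014, 0], "rot": [0, 0, 0], "gripper": 0},
    {"delta_pos": [0.05, -0.014, 0], "rot": [0, 0, 0], "gripper": 0},
    {"delta_pos": [0.05, -0.014, 0], "rot": [0, 0, 0], "gripper": 0},
    {"delta_pos": [0.05, -0.014, 0], "rot": [0, 0, 0], "gripper": 0},
    {"delta_pos": [0, 0, 0], "rot": [0, 0, 0], "gripper": 0}
  ]
}}

```text
time_s: 1.23
ee_pos: [0.5316, -0.2646, 0.2305]
tool_rot: [0.983, 0.183, -0.0, -0.001]
contact_force: [-0.0, -0.8, 0.2]
width: 0.0854
finger_force: 0.0
```

```bash
python3 - <<'E'
from h import *
np.set_printoptions(precision=4,suppress=True)
s,im=snap('wrist','w_pad')
print(s['ee_pos'],s['joint_pos'],s['contact_force'],Ro.from_quat(s['tool_rot']).as_matrix()[:,0])
hsv=cv2.cvtColor(im,cv2.COLOR_RGB2HSV)
m=cv2.inRange(hsv,(20,120,60),(35,255,255))
cs,_=cv2.findContours(m,cv2.RETR_EXTERNAL,cv2.CHAIN_APPROX_NONE)
for c in sorted(cs,key=lambda c:-np.prod(cv2.boundingRect(c)[2:]))[:2]:
    b=cv2.boxPoints(cv2.minAreaRect(c)); ap=cv2.approxPolyDP(cv2.convexHull(c),12,True)[:,0]
    X=np.array([atz('wrist',p,.006,s) for p in ap]); print(ap.tolist(),X, X.mean(0), np.linalg.norm(X-np.roll(X,1,0),axis=1))
E
```

```text
[ 0.5316 -0.2646  0.2305] [-0.6613  0.4594  1.1703  0.0005  1.5129  0.5414] [-0.0147 -0.7845  0.1798] [ 0.933   0.3598 -0.0002]
[[254, 119], [416, 139], [392, 276], [245, 260]] [[ 0.5753 -0.1828  0.006 ]
 [ 0.6095 -0.3171  0.006 ]
 [ 0.4871 -0.3486  0.006 ]
 [ 0.4524 -0.2146  0.006 ]] [ 0.5311 -0.2658  0.006 ] [0.1269 0.1386 0.1264 0.1385]
[[204, 348], [299, 368], [282, 440]] [[ 0.3491 -0.2051  0.006 ]
 [ 0.3617 -0.3012  0.006 ]
 [ 0.2714 -0.3148  0.006 ]] [ 0.3274 -0.2737  0.006 ] [0.1344 0.097  0.0913]
```

View pics/w_pad.png

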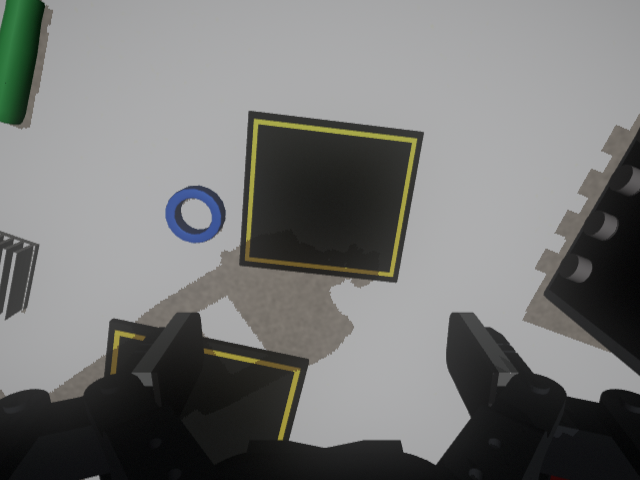

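The wrist view shows the small pad centred near (330,195), with the blue ring at (195,213). That puts the pad middle at (0.531,-0.266).

Request:
{"method": "drive_tool", "body": {
  "motion": [
    {"delta_pos": [0, 0, 0], "rot": [0, 0, -0.175], "gripper": 0},
    {"delta_pos": [0, 0, 0], "rot": [0, 0, -0.175], "gripper": 0},
    {"delta_pos": [0, 0, 0], "rot": [0, 0, -0.175], "gripper": 0},
    {"delta_pos": [0, 0, 0], "rot": [0, 0, -0.175], "gripper": 0},
    {"delta_pos": [0, 0, 0], "rot": [0, 0, -0.175], "gripper": 0},
    {"delta_pos": [0, 0, 0], "rot": [0, 0, -0.175], "gripper": 0},
    {"delta_pos": [0, 0, 0], "rot": [0, 0, -0.175], "gripper": 0},
    {"delta_pos": [0, 0, 0], "rot": [0, 0, -0.175], "gripper": 0},
    {"delta_pos": [0, 0, 0], "rot": [0, 0, -0.175], "gripper": 0},
    {"delta_pos": [0, 0, 0], "rot": [0, 0, -0.175], "gripper": 0},
    {"delta_pos": [0.0415, 0.032, -0.004], "rot": [0, 0, 0], "gripper": 0},
    {"delta_pos": [0.0415, 0.032, -0.004], "rot": [0, 0, 0], "gripper": 0},
    {"delta_pos": [0.0415, 0.032, -0.004], "rot": [0, 0, 0], "gripper": 0},
    {"delta_pos": [0.0415, 0.032, -0.004], "rot": [0, 0, 0], "gripper": 0},
    {"delta_pos": [0.0415, 0.032, -0.004], "rot": [0, 0, 0], "gripper": 0},
    {"delta_pos": [0.0415, 0.032, -0.004], "rot": [0, 0, 0], "gripper": 0},
    {"delta_pos": [0.0415, 0.032, -0.004], "rot": [0, 0, 0], "gripper": 0},
    {"delta_pos": [0.0415, 0.032, -0.004], "rot": [0, 0, 0], "gripper": 0},
    {"delta_pos": [0.0415, 0.032, -0.004], "rot": [0, 0, 0], "gripper": 0},
    {"delta_pos": [0.0415, 0.032, -0.004], "rot": [0, 0, 0], "gripper": 0}
  ]
}}

```text
time_s: 3.78
ee_pos: [0.5894, 0.2539, 0.2714]
tool_rot: [0.492, 0.87, -0.0, -0.0]
contact_force: [0.7, -0.1, 0.6]
width: 0.0853
finger_force: 0.0
```

```bash
python3 - <<'E'
from h import *
np.set_printoptions(precision=4,suppress=True)
s,im=snap('wrist','w_rib')
print(s['ee_pos'],s['joint_pos'],s['qvel'],s['contact_force'],Ro.from_quat(s['tool_rot']).as_matrix()[:,0])
E
```

```text
[0.5894 0.2539 0.2714] [ 0.2228  0.5293  0.9341 -0.0003  1.6786 -0.3185] [ 0.6449  0.3749 -0.7329 -0.0005  0.3556  0.6429] [ 0.717  -0.1441  0.5816] [-0.5152  0.8571 -0.0002]
```

View pics/w_rib.png

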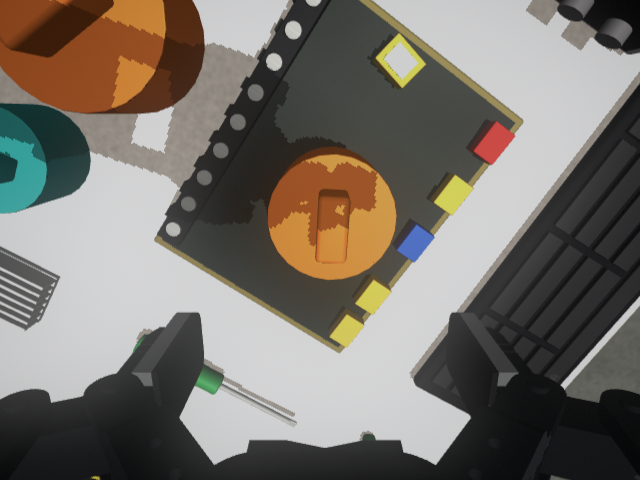

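```bash
python3 - <<'E'
from h import *
np.set_printoptions(precision=4,suppress=True)
s=dict(ee_pos=np.array([.5894,.2539,.2714]),tool_rot=np.array([.4922,.8705,0,0]));s['tool_rot']/=np.linalg.norm(s['tool_rot'])
im=cv2.imread('pics/w_rib.png'); hsv=cv2.cvtColor(im,cv2.COLOR_BGR2HSV)
m=cv2.inRange(hsv,(5,130,40),(16,255,255)); 
cs,_=cv2.findContours(m,cv2.RETR_EXTERNAL,cv2.CHAIN_APPROX_NONE)
for c in cs:
    x,y,w,h=cv2.boundingRect(c)
    if w>90 and x>240: print(x,y,w,h,cv2.minEnclosingCircle(c))
print('roof',atz('wrist',(332,216),.133,s))
for p in [(333,226),(334,191),(331,262)]: print(atz('wrist',p,.163,s))
a=atz('wrist',(334,191),.163,s);b=atz('wrist',(331,262),.163,s);d=a-b;print(np.degrees(np.arctan2(d[1],d[0])),np.linalg.norm(d))
R=Ro.from_quat(s['tool_rot']).as_matrix();print(np.degrees(np.arctan2(R[1,0],R[0,0])))
print(tri([ray('wrist',(333,226),s),ray('scene',(388,353)),ray('top',(226,176))]))
E
python3 - <<'E'
import cv2
im=cv2.imread('pics/w_rib.png')[130:300,240:430]
cv2.imwrite('pics/w_rib_c.png',cv2.resize(im,None,fx=3.5,fy=3.5,interpolation=cv2.INTER_CUBIC))
E
```

```text
267 146 130 134 ((331.6184997558594, 212.80955505371094), 66.85208129882812)
roof [0.5908 0.263  0.133 ]
[0.5905 0.2638 0.163 ]
[0.5796 0.2828 0.163 ]
[0.6017 0.2429 0.163 ]
119.00626407246152 0.04560451380917686
121.03043911652334
(array([0.5898, 0.2586, 0.1588]), [np.float64(0.004415601495210429), np.float64(0.0023866377624898005), np.float64(0.0026997436457731135)])
```

View pics/w_rib_c.png

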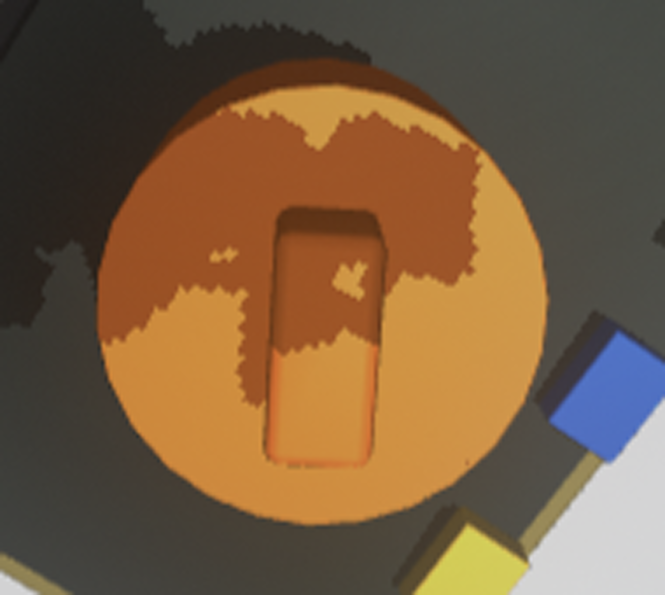

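Crop: the rib's top face is centred at wrist pixel (332.6,230) and the roof circle at (332,217). The rib's yaw is about 119°, and both points agree on an axis near (0.591,0.262).

Request:
{"method": "drive_tool", "body": {
  "motion": [
    {"delta_pos": [0, 0, 0], "rot": [0, 0, 0.035], "gripper": 0},
    {"delta_pos": [0.0057, 0.002, 0.03], "rot": [0, 0, 0], "gripper": 0},
    {"delta_pos": [0, 0, 0.03], "rot": [0, 0, 0], "gripper": 0},
    {"delta_pos": [0, 0, 0], "rot": [0, 0, 0], "gripper": 0},
    {"delta_pos": [0, 0, 0], "rot": [0, 0, 0], "gripper": 0}
  ]
}}

```text
time_s: 4.45
ee_pos: [0.5888, 0.2586, 0.2128]
tool_rot: [0.508, 0.862, 0.001, 0.001]
contact_force: [0.3, -0.4, 0.8]
width: 0.0852
finger_force: 0.0
```

```bash
python3 - <<'E'
from h import *
np.set_printoptions(precision=4,suppress=True)
s,im=snap('wrist','w_rib2')
print(s['ee_pos'],s['qvel'],s['contact_force'],s['torque'])
c=im[0:330,150:500]; cv2.imwrite('pics/w_rib2c.png',cv2.resize(c,None,fx=1.8,fy=1.8)[:,:,::-1])
print(proj('wrist',(.591,.262,.163),s),proj('wrist',(.591,.262,.133),s))
E
```

```text
[0.5888 0.2586 0.2128] [ 0.0089 -0.0061 -0.0131  0.0003 -0.0034 -0.0022] [ 0.3001 -0.381   0.8096] [0.0451 0.0298 0.0121]
[330.1101 268.49  ] [329.3396 249.4029]
```

View pics/w_rib2c.png

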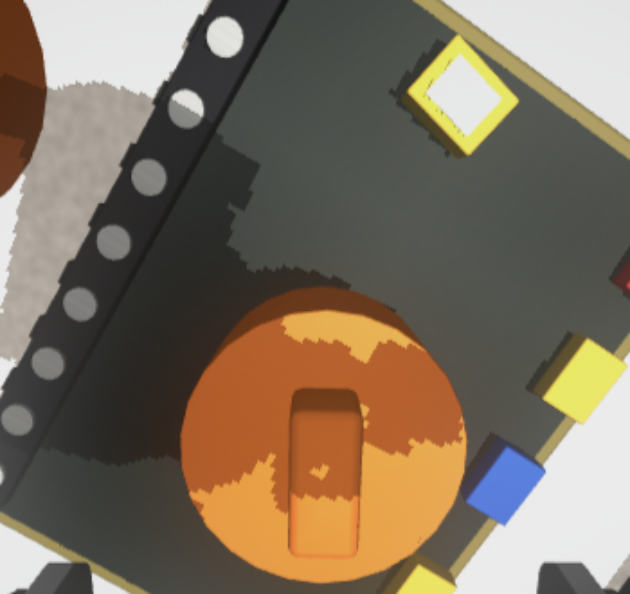

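The crop shows the rib's top face at pixel (330.6,267.5); I predicted (330.1,268.5). The fix holds, so I'm going down to grasp.

Request:
{"method": "drive_tool", "body": {
  "motion": [
    {"delta_pos": [0.002, 0.0035, 0.025], "rot": [0, 0, 0], "gripper": 0},
    {"delta_pos": [0, 0, 0.025], "rot": [0, 0, 0], "gripper": 0},
    {"delta_pos": [0, 0, 0.025], "rot": [0, 0, 0], "gripper": 0},
    {"delta_pos": [0, 0, 0], "rot": [0, 0, 0], "gripper": 0},
    {"delta_pos": [0, 0, 0], "rot": [0, 0, 0], "gripper": 255},
    {"delta_pos": [0, 0, 0], "rot": [0, 0, 0], "gripper": 255},
    {"delta_pos": [0, 0, 0], "rot": [0, 0, 0], "gripper": 255},
    {"delta_pos": [0, 0, 0], "rot": [0, 0, 0], "gripper": 255},
    {"delta_pos": [0, 0, 0], "rot": [0, 0, 0], "gripper": 255},
    {"delta_pos": [0, 0, 0], "rot": [0, 0, 0], "gripper": 255},
    {"delta_pos": [0, 0, 0], "rot": [0, 0, 0], "gripper": 255},
    {"delta_pos": [0, 0, 0], "rot": [0, 0, 0], "gripper": 255}
  ],
  "grip_force": 50
}}

```text
time_s: 6.0
ee_pos: [0.5904, 0.2631, 0.1369]
tool_rot: [0.507, 0.862, 0.0, 0.0]
contact_force: [-1.4, -0.3, 4.6]
width: 0.0194
finger_force: 51.9
```

Request:
{"method": "drive_tool", "body": {
  "motion": [
    {"delta_pos": [0, 0, -0.008], "rot": [0, 0, 0], "gripper": 255},
    {"delta_pos": [0, 0, -0.015], "rot": [0, 0, 0], "gripper": 255},
    {"delta_pos": [0, 0, -0.025], "rot": [0, 0, 0], "gripper": 255},
    {"delta_pos": [0, 0, -0.025], "rot": [0, 0, 0], "gripper": 255},
    {"delta_pos": [0, 0, -0.025], "rot": [0, 0, 0], "gripper": 255},
    {"delta_pos": [0, 0, -0.012], "rot": [0, 0, 0], "gripper": 255},
    {"delta_pos": [0, 0, 0], "rot": [0, 0, 0], "gripper": 255}
  ]
}}

```text
time_s: 6.88
ee_pos: [0.5904, 0.2631, 0.2469]
tool_rot: [0.507, 0.862, 0.0, 0.0]
contact_force: [0.2, -0.1, -2.1]
width: 0.0189
finger_force: 51.0
```

```bash
python3 - <<'E'
from h import *
np.set_printoptions(precision=4,suppress=True)
s=sense();print(s['ee_pos'],s['contact_force'],s['torque'],s['width'],s['joint_pos'])
_,im=snap('scene','sc1');R=Ro.from_quat(s['tool_rot']).as_matrix()
print(R.T@(np.array([.531,-.266,s['ee_pos'][2]])-s['ee_pos']))
c=im[200:480,240:560]; cv2.imwrite('pics/sc1c.png',cv2.resize(c,None,fx=2,fy=2)[:,:,::-1])
E
```

```text
[0.5904 0.2631 0.2469] [ 0.1795 -0.0629 -2.1494] [ 0.0253 -0.0508  0.0867] 0.018945949421715624 [ 0.2364  0.5473  0.9705  0.      1.6225 -0.2716]
[-0.4334 -0.3093 -0.0002]
```

View pics/sc1c.png

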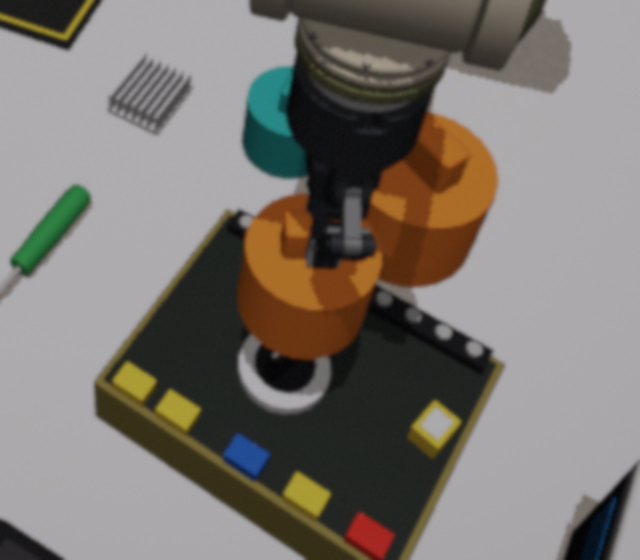

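The scene crop shows the cap held upright and clear of the dial's white base, which is at crop pixel (285,370).

Request:
{"method": "drive_tool", "body": {
  "motion": [
    {"delta_pos": [-0.016, -0.011, 0], "rot": [0, 0, 0], "gripper": 255},
    {"delta_pos": [-0.031, -0.0222, 0], "rot": [0, 0, 0], "gripper": 255},
    {"delta_pos": [-0.031, -0.0222, 0], "rot": [0, 0, 0], "gripper": 255},
    {"delta_pos": [-0.031, -0.0222, 0], "rot": [0, 0, 0], "gripper": 255},
    {"delta_pos": [-0.031, -0.0222, 0], "rot": [0, 0, 0], "gripper": 255},
    {"delta_pos": [-0.031, -0.0222, 0], "rot": [0, 0, 0], "gripper": 255},
    {"delta_pos": [-0.031, -0.0222, 0], "rot": [0, 0, 0], "gripper": 255},
    {"delta_pos": [-0.031, -0.0222, 0], "rot": [0, 0, 0], "gripper": 255},
    {"delta_pos": [-0.031, -0.0222, 0], "rot": [0, 0, 0], "gripper": 255},
    {"delta_pos": [-0.031, -0.0222, 0], "rot": [0, 0, 0], "gripper": 255},
    {"delta_pos": [-0.031, -0.0222, 0], "rot": [0, 0, 0], "gripper": 255},
    {"delta_pos": [-0.031, -0.0222, 0], "rot": [0, 0, 0], "gripper": 255},
    {"delta_pos": [-0.031, -0.0222, 0], "rot": [0, 0, 0], "gripper": 255},
    {"delta_pos": [-0.031, -0.0222, 0], "rot": [0, 0, 0], "gripper": 255},
    {"delta_pos": [-0.0145, -0.01, 0], "rot": [0, 0, 0], "gripper": 255},
    {"delta_pos": [0, 0, 0], "rot": [0, 0, 0], "gripper": 255},
    {"delta_pos": [0, 0, 0], "rot": [0, 0, 0], "gripper": 255}
  ]
}}

```text
time_s: 9.05
ee_pos: [0.5306, -0.2652, 0.2463]
tool_rot: [0.506, 0.862, 0.0, -0.0]
contact_force: [-0.5, 0.8, -0.9]
width: 0.019
finger_force: 50.9
```

```bash
python3 - <<'E'
from h import *
np.set_printoptions(precision=4,suppress=True)
s=sense();print(s['ee_pos'],s['contact_force'],s['width'])
R=Ro.from_quat(s['tool_rot']).as_matrix();print(R.T@(np.array([.531,-.266,s['ee_pos'][2]])-s['ee_pos']))
snap('top','top2')
E
```

```text
[ 0.5306 -0.2652  0.2463] [-0.4901  0.8275 -0.9069] 0.019025487273243376
[-0.0009 -0.     -0.    ]
```

Descending: fast to about 8 mm above the pad, then in slow steps.

Request:
{"method": "drive_tool", "body": {
  "motion": [
    {"delta_pos": [0, 0, 0.015], "rot": [0, 0, 0], "gripper": 255},
    {"delta_pos": [0, 0, 0.03], "rot": [0, 0, 0], "gripper": 255},
    {"delta_pos": [0, 0, 0.03], "rot": [0, 0, 0], "gripper": 255},
    {"delta_pos": [0, 0, 0.03], "rot": [0, 0, 0], "gripper": 255},
    {"delta_pos": [0, 0, 0.03], "rot": [0, 0, 0], "gripper": 255},
    {"delta_pos": [0, 0, 0.015], "rot": [0, 0, 0], "gripper": 255},
    {"delta_pos": [0, 0, 0.01], "rot": [0, 0, 0], "gripper": 255},
    {"delta_pos": [0, 0, 0.003], "rot": [0, 0, 0], "gripper": 255},
    {"delta_pos": [0, 0, 0.0015], "rot": [0, 0, 0], "gripper": 255},
    {"delta_pos": [0, 0, 0.0015], "rot": [0, 0, 0], "gripper": 255},
    {"delta_pos": [0, 0, 0], "rot": [0, 0, 0], "gripper": 255},
    {"delta_pos": [0, 0, 0], "rot": [0, 0, 0], "gripper": 255}
  ]
}}

```text
time_s: 10.6
ee_pos: [0.5307, -0.2663, 0.0805]
tool_rot: [0.507, 0.862, -0.0, 0.0]
contact_force: [0.2, -0.1, -1.0]
width: 0.0193
finger_force: 51.0
```

Request:
{"method": "drive_tool", "body": {
  "motion": [
    {"delta_pos": [0, 0, 0.001], "rot": [0, 0, 0], "gripper": 255},
    {"delta_pos": [0, 0, 0.001], "rot": [0, 0, 0], "gripper": 255},
    {"delta_pos": [0, 0, 0], "rot": [0, 0, 0], "gripper": 255}
  ]
}}

```text
time_s: 10.98
ee_pos: [0.5306, -0.2663, 0.0782]
tool_rot: [0.507, 0.862, 0.0, -0.0]
contact_force: [-0.0, 0.2, -1.7]
width: 0.0188
finger_force: 51.0
```

Request:
{"method": "drive_tool", "body": {
  "motion": [
    {"delta_pos": [0, 0, 0.0007], "rot": [0, 0, 0], "gripper": 255},
    {"delta_pos": [0, 0, 0.0005], "rot": [0, 0, 0], "gripper": 255},
    {"delta_pos": [0, 0, 0], "rot": [0, 0, 0], "gripper": 255}
  ]
}}

```text
time_s: 11.35
ee_pos: [0.5306, -0.2664, 0.0779]
tool_rot: [0.507, 0.862, -0.0, 0.0]
contact_force: [-2.3, 0.2, 4.9]
width: 0.0193
finger_force: 51.8
```

Request:
{"method": "drive_tool", "body": {
  "motion": [
    {"delta_pos": [0, 0, 0], "rot": [0, 0, 0], "gripper": 120},
    {"delta_pos": [0, 0, 0], "rot": [0, 0, 0], "gripper": 0},
    {"delta_pos": [0, 0, 0], "rot": [0, 0, 0], "gripper": 0},
    {"delta_pos": [0, 0, 0], "rot": [0, 0, 0], "gripper": 0},
    {"delta_pos": [0, 0, 0], "rot": [0, 0, 0], "gripper": 0},
    {"delta_pos": [0, 0, 0], "rot": [0, 0, 0], "gripper": 0},
    {"delta_pos": [0, 0, -0.02], "rot": [0, 0, 0], "gripper": 0},
    {"delta_pos": [0, 0, -0.04], "rot": [0, 0, 0], "gripper": 0},
    {"delta_pos": [0, 0, -0.04], "rot": [0, 0, 0], "gripper": 0},
    {"delta_pos": [0, 0, -0.04], "rot": [0, 0, 0], "gripper": 0},
    {"delta_pos": [0, 0, 0], "rot": [0, 0, 0], "gripper": 0}
  ]
}}

```text
time_s: 12.72
ee_pos: [0.5315, -0.2669, 0.2203]
tool_rot: [0.507, 0.862, -0.0, 0.003]
contact_force: [-0.3, 0.5, 0.0]
width: 0.0854
finger_force: 0.0
```

```bash
python3 - <<'E'
from h import *
np.set_printoptions(precision=4,suppress=True)
s,im=snap('wrist','w_cap');print(s['ee_pos'],s['joint_pos'])
R=Ro.from_quat(s['tool_rot']).as_matrix();print(R.T@(np.array([.591,.262,.22])-s['ee_pos']))
# outlines: expected roof circle if centred
hsv=cv2.cvtColor(im,cv2.COLOR_RGB2HSV);m=cv2.inRange(hsv,(5,130,40),(16,255,255))
cs,_=cv2.findContours(m,cv2.RETR_EXTERNAL,cv2.CHAIN_APPROX_NONE);c=max(cs,key=cv2.contourArea);print(cv2.boundingRect(c))
for z in(.074,.006):
    q=np.array([proj('wrist',(.531+.045*np.cos(a),-.266+.045*np.sin(a),z),s) for a in np.linspace(0,6.28,60)]);print(q.min(0),q.max(0))
E
```

```text
[ 0.5315 -0.2669  0.2203] [-0.6642  0.4644  1.1915  0.      1.4791 -1.1723]
[ 0.4331  0.3093 -0.0015]
(261, 153, 123, 130)
[259.6014 156.3575] [386.2779 279.2008]
[271.0955 147.9256] [374.9943 250.0826]
```

View pics/w_cap.png

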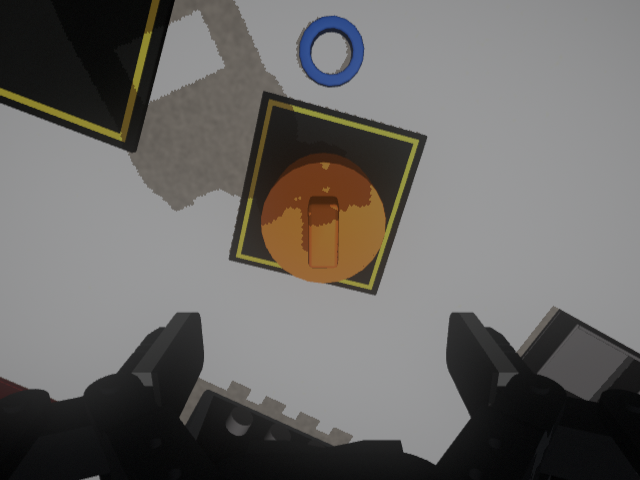

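The wrist view shows the cap upright at (323,218). That is within a few mm of the pixels predicted for the pad middle. Now to the dial.

Request:
{"method": "drive_tool", "body": {
  "motion": [
    {"delta_pos": [0.0433, 0.031, -0.003], "rot": [0, 0, 0], "gripper": 0},
    {"delta_pos": [0.0433, 0.031, -0.003], "rot": [0, 0, 0], "gripper": 0},
    {"delta_pos": [0.0433, 0.031, -0.003], "rot": [0, 0, 0], "gripper": 0},
    {"delta_pos": [0.0433, 0.031, 0], "rot": [0, 0, 0], "gripper": 0},
    {"delta_pos": [0.0433, 0.031, 0], "rot": [0, 0, 0], "gripper": 0},
    {"delta_pos": [0.0433, 0.031, 0], "rot": [0, 0, 0], "gripper": 0},
    {"delta_pos": [0.0433, 0.031, 0], "rot": [0, 0, 0], "gripper": 0},
    {"delta_pos": [0.0433, 0.031, 0], "rot": [0, 0, 0], "gripper": 0},
    {"delta_pos": [0.0433, 0.031, 0], "rot": [0, 0, 0], "gripper": 0},
    {"delta_pos": [0.0433, 0.031, 0], "rot": [0, 0, 0], "gripper": 0},
    {"delta_pos": [0, 0, 0], "rot": [0, 0, 0], "gripper": 0},
    {"delta_pos": [0, 0, 0], "rot": [0, 0, 0], "gripper": 0}
  ]
}}

```text
time_s: 14.28
ee_pos: [0.5906, 0.2624, 0.2249]
tool_rot: [0.507, 0.862, -0.001, -0.001]
contact_force: [0.1, -0.8, -0.2]
width: 0.0854
finger_force: 0.0
```

```bash
python3 - <<'E'
from h import *
np.set_printoptions(precision=4,suppress=True)
s,im=snap('wrist','w_dial');print(s['ee_pos'].tolist(),s['tool_rot'].tolist(),s['joint_pos'])
u,v=proj('wrist',(.591,.262,.119),s);print(u,v,proj('wrist',(.591,.262,.065),s))
x0,y0=int(u)-80,int(v)-75;c=im[y0:y0+150,x0:x0+160];print(x0,y0)
cv2.imwrite('pics/w_dialc.png',cv2.resize(c,None,fx=4,fy=4,interpolation=cv2.INTER_CUBIC)[:,:,::-1])
E
```

```text
[0.590566030676467, 0.26242018817920815, 0.22485046518335453] [0.5067030379887212, 0.8621199131506253, -0.0008895376691130393, -0.0007038216350680495] [ 0.2354  0.5598  1.0106 -0.0003  1.5734 -0.2726]
324.02245229594564 240.38159583467086 [324.2858 219.3367]
244 165
```

View pics/w_dialc.png

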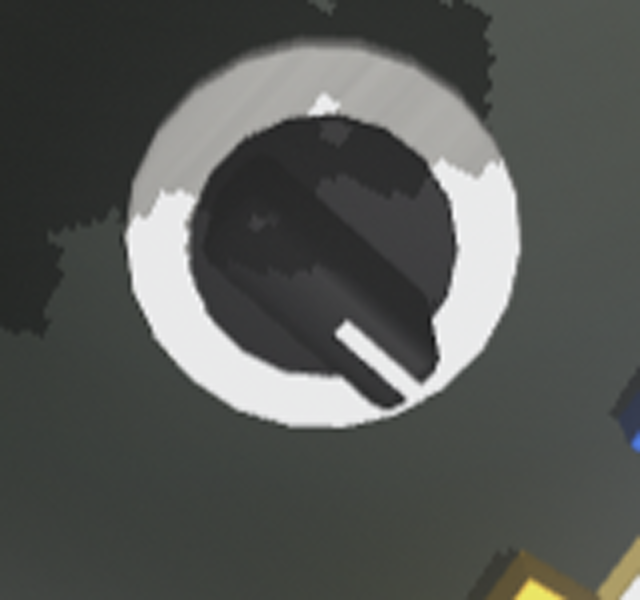

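The crop shows the dial bar with its white line running from full-image pixel (329.5,246.7) to (347.8,263.2). The white base is centred at (325,223.5).

```bash
python3 - <<'E'
from h import *
np.set_printoptions(precision=4,suppress=True)
s=dict(ee_pos=np.array([0.590566030676467, 0.26242018817920815, 0.22485046518335453]),tool_rot=np.array([0.5067030379887212, 0.8621199131506253, -0.0008895376691130393, -0.0007038216350680495]))
a=atz('wrist',(329.5,246.7),.119,s);b=atz('wrist',(347.8,263.2),.119,s);d=b-a
print(a,b,np.linalg.norm(d),np.degrees(np.arctan2(d[1],d[0])),'axis if end at 21mm',b-.021*d/np.linalg.norm(d))
for z in(.07,.077,.082): print('base',z,atz('wrist',(325,223.5),z,s))
im=cv2.imread('pics/w_dial.png');g=cv2.cvtColor(im,cv2.COLOR_BGR2HSV)
R=Ro.from_quat(s['tool_rot']).as_matrix();print(np.degrees(np.arctan2(R[1,0],R[0,0])))
# fit of base circle radius for height check
for z in(.07,.077,.082):
  q=np.array([proj('wrist',(.591+.036*np.cos(t),.262+.036*np.sin(t),z),s) for t in np.linspace(0,6.28,90)]);print(z,q.min(0),q.max(0))
E
```

```text
[0.596  0.2601 0.119 ] [0.6114 0.2562 0.119 ] 0.015901571301093324 -14.197860012074502 axis if end at 21mm [0.591  0.2613 0.119 ]
base 0.07 [0.5924 0.2606 0.07  ]
base 0.077 [0.5915 0.2622 0.077 ]
base 0.082 [0.5909 0.2633 0.082 ]
119.11099815495935
0.07 [275.0998 171.6233] [373.4502 267.1206]
0.077 [273.9659 172.9613] [374.5253 270.4373]
0.082 [273.1242 173.9557] [375.3232 272.8958]
```

Request:
{"method": "drive_tool", "body": {
  "motion": [
    {"delta_pos": [0, 0, 0], "rot": [0, 0, 0.179], "gripper": 0},
    {"delta_pos": [0, 0, 0], "rot": [0, 0, 0.179], "gripper": 0},
    {"delta_pos": [0, 0, 0], "rot": [0, 0, 0.179], "gripper": 0},
    {"delta_pos": [0, 0, 0], "rot": [0, 0, 0.179], "gripper": 0},
    {"delta_pos": [0, 0, 0], "rot": [0, 0, 0.179], "gripper": 0},
    {"delta_pos": [0, 0, 0], "rot": [0, 0, 0.179], "gripper": 0},
    {"delta_pos": [0, 0, 0], "rot": [0, 0, 0.179], "gripper": 0},
    {"delta_pos": [0, 0, 0], "rot": [0, 0, 0.179], "gripper": 0},
    {"delta_pos": [0, 0, 0], "rot": [0, 0, 0.179], "gripper": 0},
    {"delta_pos": [0, 0, 0], "rot": [0, 0, 0.179], "gripper": 0},
    {"delta_pos": [0, 0, 0], "rot": [0, 0, 0.179], "gripper": 0},
    {"delta_pos": [0, 0, 0], "rot": [0, 0, 0.179], "gripper": 0},
    {"delta_pos": [0, 0, 0], "rot": [0, 0, 0.179], "gripper": 0},
    {"delta_pos": [0, 0, 0.045], "rot": [0, 0, 0], "gripper": 0},
    {"delta_pos": [0, 0, 0.045], "rot": [0, 0, 0], "gripper": 0},
    {"delta_pos": [0, 0, 0], "rot": [0, 0, 0], "gripper": 0},
    {"delta_pos": [0, 0, 0], "rot": [0, 0, 0], "gripper": 0}
  ]
}}

```text
time_s: 16.45
ee_pos: [0.5918, 0.2623, 0.1382]
tool_rot: [0.992, -0.124, 0.001, -0.0]
contact_force: [-0.5, -0.1, 0.0]
width: 0.0853
finger_force: 0.0
```

```bash
cat > st.py <<'E'
from h import *
np.set_printoptions(precision=4,suppress=True)
s=sense();R=Ro.from_quat(s['tool_rot']).as_matrix()
print('t',s['time_s'],'pos',s['ee_pos'],'yaw',np.degrees(np.arctan2(R[1,0],R[0,0])),'F',s['contact_force'],'M',s['torque'],'w',s['width'],'j6',np.degrees(s['joint_pos'][5]),'tau6',s['effort'][5],'off',R.T@(np.array([.591,.262,.089])-s['ee_pos']))
E
python3 st.py
```

```text
t 16.45 pos [0.5918 0.2623 0.1382] yaw -14.276433957088472 F [-0.4688 -0.0823  0.019 ] M [-0.0281  0.003   0.0185] w 0.08534030815123499 j6 117.72424171003237 tau6 -0.0021763404220109805 off [-0.0008  0.0006  0.0492]
```

Request:
{"method": "drive_tool", "body": {
  "motion": [
    {"delta_pos": [-0.0008, 0.0005, 0.025], "rot": [0, 0, 0], "gripper": 0},
    {"delta_pos": [0, 0, 0.024], "rot": [0, 0, 0], "gripper": 0},
    {"delta_pos": [0, 0, 0], "rot": [0, 0, 0], "gripper": 255},
    {"delta_pos": [0, 0, 0], "rot": [0, 0, 0], "gripper": 255},
    {"delta_pos": [0, 0, 0], "rot": [0, 0, 0], "gripper": 255},
    {"delta_pos": [0, 0, 0], "rot": [0, 0, 0], "gripper": 255},
    {"delta_pos": [0, 0, 0], "rot": [0, 0, 0], "gripper": 255},
    {"delta_pos": [0, 0, 0], "rot": [0, 0, 0], "gripper": 255},
    {"delta_pos": [0, 0, 0], "rot": [0, 0, 0], "gripper": 255},
    {"delta_pos": [0, 0, 0], "rot": [0, 0, 0], "gripper": 255}
  ],
  "grip_force": 50
}}

```text
time_s: 17.7
ee_pos: [0.5898, 0.2603, 0.0886]
tool_rot: [0.992, -0.124, -0.0, 0.002]
contact_force: [-6.1, -13.4, 9.1]
width: 0.0135
finger_force: 51.1
```

```bash
python3 st.py
```

```text
t 17.7 pos [0.5898 0.2603 0.0886] yaw -14.256910160275586 F [ -6.1236 -13.4418   9.0723] M [-1.8736  0.8679  0.0277] w 0.013454559025344526 j6 117.72487991672713 tau6 0.019094301969744265 off [ 0.0008 -0.002  -0.0004]
```

Request:
{"method": "drive_tool", "body": {
  "motion": [
    {"delta_pos": [0, 0.002, -0.0007], "rot": [0, 0, 0], "gripper": 255},
    {"delta_pos": [0, 0, 0], "rot": [0, 0, 0], "gripper": 255}
  ]
}}

```text
time_s: 17.95
ee_pos: [0.5897, 0.2602, 0.0886]
tool_rot: [0.992, -0.124, 0.0, 0.0]
contact_force: [-1.7, -5.3, 4.6]
width: 0.0136
finger_force: 50.6
```

```bash
python3 st.py
```

```text
t 17.95 pos [0.5897 0.2602 0.0886] yaw -14.230200334695178 F [-1.669  -5.2716  4.5839] M [-0.5357  0.1992  0.0801] w 0.013597921779992504 j6 117.56383429845349 tau6 0.013479640474542975 off [ 0.0008 -0.0021 -0.0004]
```

Request:
{"method": "drive_tool", "body": {
  "motion": [
    {"delta_pos": [0, 0.001, -0.0005], "rot": [0, 0, 0], "gripper": 255},
    {"delta_pos": [0, 0, 0], "rot": [0, 0, -0.1745], "gripper": 255},
    {"delta_pos": [0, 0, 0], "rot": [0, 0, 0], "gripper": 255}
  ],
  "grip_force": 70
}}

```text
time_s: 18.32
ee_pos: [0.5896, 0.2598, 0.0886]
tool_rot: [0.999, -0.038, 0.001, -0.0]
contact_force: [1.8, -1.5, 3.3]
width: 0.0128
finger_force: 72.0
```

```bash
python3 st.py
```

```text
t 18.325 pos [0.5896 0.2598 0.0886] yaw -4.301406446983223 F [ 1.7716 -1.4885  3.3446] M [-0.0866 -0.1714 -0.0115] w 0.012844651551171045 j6 107.5694896550431 tau6 -0.9942497313022614 off [ 0.0012 -0.0023 -0.0004]
```

Request:
{"method": "drive_tool", "body": {
  "motion": [
    {"delta_pos": [0, 0, 0], "rot": [0, 0, -0.1745], "gripper": 255},
    {"delta_pos": [0, 0, 0], "rot": [0, 0, -0.1745], "gripper": 255},
    {"delta_pos": [0, 0, 0], "rot": [0, 0, -0.1745], "gripper": 255},
    {"delta_pos": [0, 0, 0], "rot": [0, 0, -0.1745], "gripper": 255},
    {"delta_pos": [0, 0, 0], "rot": [0, 0, -0.1745], "gripper": 255},
    {"delta_pos": [0, 0, 0], "rot": [0, 0, 0], "gripper": 255}
  ]
}}

```text
time_s: 19.08
ee_pos: [0.59, 0.2583, 0.0886]
tool_rot: [0.922, 0.388, 0.0, 0.001]
contact_force: [2.7, -8.1, 3.8]
width: 0.0126
finger_force: 72.1
```

```bash
python3 st.py
```

```text
t 19.075 pos [0.59   0.2583 0.0886] yaw 45.61904832068202 F [ 2.7032 -8.1409  3.7961] M [-1.2406 -0.2717  0.0778] w 0.012609933394342443 j6 57.6177485078798 tau6 -0.6969292089343071 off [ 0.0033 -0.0019 -0.0004]
```

Request:
{"method": "drive_tool", "body": {
  "motion": [
    {"delta_pos": [0, 0, 0], "rot": [0, 0, -0.0875], "gripper": 255},
    {"delta_pos": [0, 0, 0], "rot": [0, 0, 0], "gripper": 255}
  ]
}}

```text
time_s: 19.32
ee_pos: [0.5901, 0.2582, 0.0886]
tool_rot: [0.904, 0.427, 0.0, 0.001]
contact_force: [2.1, -8.4, 4.2]
width: 0.0129
finger_force: 72.0
```

```bash
python3 st.py
```

```text
t 19.325 pos [0.5901 0.2582 0.0886] yaw 50.55606248556704 F [ 2.1164 -8.4269  4.2483] M [-1.273  -0.3403 -0.0888] w 0.01288523266316927 j6 52.67272217835941 tau6 -0.44752785935997963 off [ 0.0035 -0.0018 -0.0004]
```

Request:
{"method": "drive_tool", "body": {
  "motion": [
    {"delta_pos": [-0.0008, 0.0006, 0], "rot": [0, 0, 0], "gripper": 255},
    {"delta_pos": [0, 0, 0], "rot": [0, 0, -0.0875], "gripper": 255},
    {"delta_pos": [0, 0, 0], "rot": [0, 0, 0], "gripper": 255}
  ]
}}

```text
time_s: 19.7
ee_pos: [0.5902, 0.258, 0.0887]
tool_rot: [0.885, 0.466, 0.001, 0.001]
contact_force: [4.7, -5.0, 2.2]
width: 0.013
finger_force: 71.9
```

```bash
python3 st.py
```

```text
t 19.7 pos [0.5902 0.258  0.0887] yaw 55.59390410045906 F [ 4.729  -4.9922  2.1754] M [-0.7196 -0.4791 -0.0191] w 0.01295784194133367 j6 47.563407638838726 tau6 -0.403829338029027 off [ 0.0037 -0.0016 -0.0003]
```

Request:
{"method": "drive_tool", "body": {
  "motion": [
    {"delta_pos": [0, 0, 0], "rot": [0, 0, -0.1745], "gripper": 255},
    {"delta_pos": [0, 0, 0], "rot": [0, 0, -0.1745], "gripper": 255},
    {"delta_pos": [0, 0, 0], "rot": [0, 0, 0], "gripper": 255}
  ]
}}

```text
time_s: 20.08
ee_pos: [0.5908, 0.2577, 0.0887]
tool_rot: [0.79, 0.613, 0.001, 0.002]
contact_force: [6.2, -6.4, 0.6]
width: 0.0131
finger_force: 71.7
```

```bash
python3 st.py
```

```text
t 20.075 pos [0.5908 0.2577 0.0887] yaw 75.64656215145028 F [ 6.2306 -6.3963  0.5768] M [-0.8975 -0.8616  0.0071] w 0.013098723185742825 j6 27.500382084693655 tau6 -0.6923181004822254 off [ 0.0042 -0.0009 -0.0003]
```

Request:
{"method": "drive_tool", "body": {
  "motion": [
    {"delta_pos": [0, 0, 0], "rot": [0, 0, -0.0875], "gripper": 255},
    {"delta_pos": [0, 0, 0], "rot": [0, 0, 0], "gripper": 255}
  ]
}}

```text
time_s: 20.32
ee_pos: [0.5909, 0.2576, 0.0887]
tool_rot: [0.764, 0.645, 0.001, 0.001]
contact_force: [6.6, -5.2, 2.6]
width: 0.0128
finger_force: 93.5
```

```bash
python3 st.py
```

```text
t 20.325 pos [0.5909 0.2576 0.0887] yaw 80.32794712684017 F [ 6.6375 -5.1558  2.5624] M [-0.9706 -0.8693 -2.2623] w 0.012788873449217421 j6 22.764687897114683 tau6 -2.666010484099388 off [ 0.0043 -0.0006 -0.0003]
```

Mz jumps to -2.3 N m just past +90°. That is the end stop, three clicks from the start. Backing off 5° and checking before I turn four clicks clockwise.

Request:
{"method": "drive_tool", "body": {
  "motion": [
    {"delta_pos": [0, 0, 0], "rot": [0, 0, 0.0875], "gripper": 255},
    {"delta_pos": [-0.0006, 0.001, 0], "rot": [0, 0, 0], "gripper": 255},
    {"delta_pos": [0, 0, 0], "rot": [0, 0, 0], "gripper": 255}
  ]
}}

```text
time_s: 20.7
ee_pos: [0.5908, 0.2576, 0.0887]
tool_rot: [0.79, 0.613, 0.001, 0.001]
contact_force: [5.0, -3.0, 3.1]
width: 0.013
finger_force: 71.9
```

```bash
python3 st.py
```

```text
t 20.7 pos [0.5908 0.2576 0.0887] yaw 75.6799120894396 F [ 5.0101 -2.9642  3.1221] M [-0.402  -0.6479 -0.0291] w 0.01303739394347921 j6 27.400657040955867 tau6 0.10905831819400191 off [ 0.0043 -0.0009 -0.0003]
```

Request:
{"method": "drive_tool", "body": {
  "motion": [
    {"delta_pos": [0, 0, 0], "rot": [0, 0, 0.1745], "gripper": 255},
    {"delta_pos": [0, 0, 0], "rot": [0, 0, 0.1745], "gripper": 255},
    {"delta_pos": [0, 0, 0], "rot": [0, 0, 0.1745], "gripper": 255},
    {"delta_pos": [0, 0, 0], "rot": [0, 0, 0.1745], "gripper": 255},
    {"delta_pos": [0, 0, 0], "rot": [0, 0, 0.1745], "gripper": 255},
    {"delta_pos": [0, 0, 0], "rot": [0, 0, 0.1745], "gripper": 255},
    {"delta_pos": [0, 0, 0], "rot": [0, 0, 0.1745], "gripper": 255},
    {"delta_pos": [0, 0, 0], "rot": [0, 0, 0.1745], "gripper": 255},
    {"delta_pos": [0, 0, 0], "rot": [0, 0, 0.1745], "gripper": 255},
    {"delta_pos": [0, 0, 0], "rot": [0, 0, 0.1745], "gripper": 255},
    {"delta_pos": [0, 0, 0], "rot": [0, 0, 0.1745], "gripper": 255},
    {"delta_pos": [0, 0, 0], "rot": [0, 0, 0.1745], "gripper": 255},
    {"delta_pos": [0, 0, 0], "rot": [0, 0, 0], "gripper": 255},
    {"delta_pos": [0, 0, 0], "rot": [0, 0, 0], "gripper": 255}
  ]
}}

```text
time_s: 22.45
ee_pos: [0.5902, 0.2607, 0.0887]
tool_rot: [0.927, -0.376, 0.0, -0.003]
contact_force: [2.7, 10.8, 1.4]
width: 0.0127
finger_force: 71.6
```

```bash
python3 st.py
```

```text
t 22.45 pos [0.5902 0.2607 0.0887] yaw -44.20642836773405 F [ 2.6846 10.8087  1.4082] M [ 1.8114 -0.6268  0.0363] w 0.01266683235082693 j6 147.36253773904767 tau6 0.06921741412952542 off [-0.0003 -0.0015 -0.0003]
```

Request:
{"method": "drive_tool", "body": {
  "motion": [
    {"delta_pos": [0, 0, 0], "rot": [0, 0, 0], "gripper": 0},
    {"delta_pos": [0, 0, 0], "rot": [0, 0, 0], "gripper": 0},
    {"delta_pos": [0, 0, 0], "rot": [0, 0, 0], "gripper": 0},
    {"delta_pos": [0, 0, 0], "rot": [0, 0, 0], "gripper": 0},
    {"delta_pos": [0, 0, 0], "rot": [0, 0, 0], "gripper": 0},
    {"delta_pos": [0, 0, 0], "rot": [0, 0, 0], "gripper": 0},
    {"delta_pos": [0, 0, -0.03], "rot": [0, 0, 0], "gripper": 0},
    {"delta_pos": [0, 0, -0.04], "rot": [0, 0, 0], "gripper": 0},
    {"delta_pos": [0, 0, -0.04], "rot": [0, 0, 0], "gripper": 0},
    {"delta_pos": [0, 0, -0.03], "rot": [0, 0, 0], "gripper": 0},
    {"delta_pos": [0, 0, 0], "rot": [0, 0, 0], "gripper": 0},
    {"delta_pos": [0, 0, 0], "rot": [0, 0, 0], "gripper": 0}
  ]
}}

```text
time_s: 23.95
ee_pos: [0.5896, 0.2577, 0.227]
tool_rot: [0.927, -0.376, -0.001, 0.001]
contact_force: [-0.4, -0.4, -0.5]
width: 0.0858
finger_force: 0.0
```

```bash
python3 - <<'E'
from h import *
s,im=snap('wrist','w_fin'); _,sc=snap('scene','sc_fin')
q=[proj('wrist',(.5905+r*np.cos(a),.2605+r*np.sin(a),.119),s) for a in [np.radians(-44.2)] for r in(0,.005,.021)]
print(s['ee_pos'],np.round(q,1))
u,v=map(int,q[0]);c=im[max(v-90,0):v+90,u-100:u+100];print(u,v)
a=cv2.resize(c,(400,360)); b=sc[180:360,100:300]
cv2.imwrite('pics/fin.png',np.hstack([a,cv2.resize(b,(400,360))])[:,:,::-1])
E
```

```text
[0.5895849  0.25768301 0.22701098] [[321.5 238.7]
 [321.5 231. ]
 [321.4 205.7]]
321 238
```

View pics/fin.png

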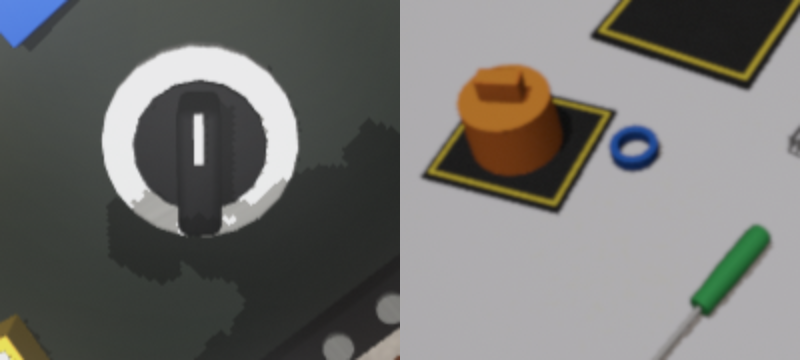

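The final view shows the dial's white line pointing straight up in the image, along the tool's x axis at yaw -44°, four clicks from the stop. The cap stands upright in the middle of the pad, and the ring and screwdriver haven't moved.

```bash
python3 -c "
from workcell import manip
print(manip.close_job())"
```

```text
the job is handed in; nothing more can be done
None
```

The job is handed in at about 24 s: the cap stands upright in the middle of the small pad, and the dial was turned to its stop (three clicks from the start), set four clicks back clockwise and released.

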